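# Lay out the tuning station

## Task

Lay the station out for tuning the spring: put the pink grip cover away in the tray on the black mat, then stack the other, empty tray squarely on that tray, turned half round so that it rests on the ledges instead of nesting down on the cover. Stand the brass saddle upright on the counter in the middle of the gap between the rule and the machine stand, and lay the pliers flat on the other side of the rule, parallel to it, centred on its length and a few centimetres away from it. Set the saddle and the tray down rather than dropping them, and leave the rule, the stand, the tray on the mat, the steel cup and the amber jar where they are.

Things in the scene. Friction and masses are not known exactly. Their poses are not given: they have to be found in the camera images.
- cover: pink ribbed rubber grip cover: a tube 31 mm in diameter, bore 21, 34 tall, 22 g, standing on end on the counter. Origin: centre of its underside, z up along the bore.
- tray_low: grey stack-nest tray standing on a black mat (3 mm thick); it stays there. 150 mm long (own x), 64 wide (own y), 56 tall; thumb lip at the -x end. Inner floor 3 above the underside, 45 x 112. Ledges inside, tops 44 above the underside: one mid -x end, two in the +x corners. A tray set on half-turned (lips opposed) stands on them, underside 44 above, 4 mm play. Origin: centre of underside, z up.
- tray_top: the tray to stack, empty, alone on the white counter; same shape, origin and axes as tray_low, and its lip at first points roughly the same way. Grip it from above across its width: rim sides upright, 64 mm apart, from 32 up to 56 (top). Below, the body tapers to a base 135 x 49; the rim's inside is 145 x 59. 105 to 200 g.
- saddle: brass saddle with blued front spring, upright on the counter. Block 28 mm long (own x) x 20 wide (own y), 18 tall over x -14 to 4, 10 tall in front; thin spring on top runs out towards +x, 11 wide, to 36 from the origin and 25 up. Grip the flat sides, 20 apart, across own y. Origin: centre of the block's underside, z up. 75 g.
- pliers: nylon-jawed pliers with beech handles, shut, lying flat: 130 mm long along own x (jaws to +x), 48 wide over the handles, 13 thick. Origin: middle of the length, on the underside, z up. Grip the steel box joint, x 8 to 34, flat sides 18 apart across own y, best at x = 18, near the centre of mass; the handles spread behind it. 75 to 150 g.
- rule: chrome steel rule lying flat on the counter: 150 mm long (own y), 26 wide (own x), 2 thick, black graduations. Origin: centre of its underside. Its +x side faces the stand; the pliers belong on its -x side. Loose; leave it.
- stand: black anodised machine stand, fixed: base 85 x 72 mm, 10 thick (x -40 to 45), with upright and steel spring clip holding a slim aluminium pen machine upright, axis at x = 15, top at 150. Origin: on the underside of the base, z up. Its -x side faces the rule, whose centre is 170 to 186 from the stand's origin.
- cup: small open stainless cup, 50 mm in diameter, 34 tall; a bystander, leave it. Origin: centre of its underside.
- jar: small closed amber glass jar with a black cap, 42 mm in diameter, 46 tall; a bystander, leave it. Origin: centre of its underside.

How it is judged:
At the end, for the whole second after the job is handed in: Cover inside the tray on the mat; other tray half-turned on its ledges, underside 41-47 mm above, within 8 mm and 0.09 rad; saddle upright, midway: within 107 mm of rule and 120 of stand centre; pliers flat, parallel to rule (0.22 rad), 40-100 mm from its centre line, centred to 30 mm; all at rest (x of cover in the frame of tray_low between -0.058 and 0.058 m and y of cover in the frame of tray_low between -0.026 and 0.026 m and z of cover in the frame of tray_low between -0.002 and 0.03 m and z of tray_top in the frame of tray_low between 0.041 and 0.047 m and horizontal distance between tray_top and tray_low below 0.008 m and angle between the x axis of tray_top and the x axis of tray_low, either way round below 0.09 rad and angle between tray_top's own z axis and vertical below 0.05 rad and horizontal distance between saddle and rule below 0.107 m and horizontal distance between saddle and stand below 0.12 m and y of saddle in the frame of rule between -0.04 and 0.04 m and angle between each of saddle, pliers's own z axis and vertical below 0.12 rad and height (world z) of each of saddle, pliers below 0.004 m and x of pliers in the frame of rule between -0.1 and -0.04 m and y of pliers in the frame of rule between -0.03 and 0.03 m and angle between the x axis of pliers and the y axis of rule, either way round below 0.22 rad and linear speed of each of cover, tray_low, tray_top, saddle, pliers below 0.01 m/s); the robot touches nothing.
It fails at once if the rule is shifted more than 15 mm (distance of rule from where it was at the start of the episode above 0.015 m).
It fails at once if the lower tray is shifted more than 30 mm (distance of tray_low from where it was at the start of the episode above 0.03 m).
It fails at once if the steel cup or the amber jar is shifted more than 25 mm (distance of any of cup, jar from where it was at the start of the episode above 0.025 m).
It fails at once if the saddle is dropped (falls freely more than about 30 mm) (linear speed of saddle above 0.8 m/s and contact force between saddle and the fingers below 0.05 N).
It fails at once if the upper tray is dropped (falls freely more than about 30 mm) (linear speed of tray_top above 0.8 m/s and contact force between tray_top and the fingers below 0.05 N).
It also fails if it takes over 122 s, if anything falls off the work surface, if the arm or the gripper's body presses on something with over 40 N, if the wrist force passes 120 N, or if a joint passes its speed limit or range.

## Robot

A 6-joint arm with a two-finger parallel gripper is mounted at the origin on the work surface. World frame = base frame: x ahead of the robot, y to its left, z up, the work surface at z = 0. Lengths are in m, angles in rad, forces in N, time in s.
With the tool pointing down it reaches from about 0.35 to 0.775 m from the base axis. Payload 5.5 kg.
Tool frame: the origin (TCP) lies at the very end of the fingers, on their centre line; the grasp point (between the pads) lies 19 mm behind it; z points along the fingers, y is the direction in which the jaws open and shut (so a half turn about z gives the same grasp; the last joint's range is limited). The gripper opens to 85 mm and grips with 20 to 120 N. Pads are 22 mm wide; open, the fingers measure 114 mm over their backs; the gripper's body (76 mm by 85 mm) begins 54 mm behind the grasp point. The pads swing forward as they close: fully open they stand 13 mm farther back than shut.
Start: joints at [-1.458, 0.313, 0.046, 1.304, 0, 1.431], TCP at [0.144, -0.557, 0.231] pointing down, gripper open.
Joint ranges: [-2.76, 2.76], [-0.86, 1.69], [-1.03, 1.26], [-2.2, 2.34], [-1.47, 1.5], [-3.14, 3.14]. Speed limits (rad/s): [2.57, 2.57, 3.14, 3.14, 3.14, 3.14].

## Interface

Orientations are given as a unit quaternion [w, x, y, z].
In Python, from workcell import get_state, read_camera, hand_in, find_in, silhouettes gives the robot as it stands. The module is installed in compiled form; this text tells all that it offers.
- The arm moves only by the tool send_rows, never from a script. Its argument "deltas" is a list that holds one entry, the list of rows, each a list of 6 numbers: the shift along the world's x, y, z in cm, then the turn, a rotation vector about the world's x, y, z in degrees. In form: [[[dx, dy, dz, wx, wy, wz], ...]]. A call has 1 to 12 rows; each row is the pose to reach, as a shift and turn from the pose commanded when the call began; what a row does not reach only later rows make up. A row lasts 1/10 s, in which the tool goes at most 50 mm and 8.59 degrees, less where a joint would pass 70% of its speed; a pose out of reach is approached as far as the arm can. A call with a gripper value outside its range is refused whole. "jaw" is the opening, from -1 (shut) to 1 (fully open), so that 0 is half open, set as the call begins (left out, the last holds). The fingers move at their own pace and stop on an object; "force" is the grip in N (left out, the last holds). Time passes only in rows, so rows that repeat a pose let the fingers close. It gives the time, the measured TCP pose, the force and the opening at its end, in the units of the state.
- get_state(): the state, without advancing time (a new reading comes with each control period).
- read_camera(name): name is "scene" or "top"; returns a dict with "img" (400x640x3 uint8, red, green, blue), "z_map" (400x640 float32, m along the optical axis (not along the pixel's ray), 0 where there is no reading), "vfov" (degrees; the focal length in pixels is half the picture's height over the tangent of half this angle, whatever the lens; pixels are square), "cx", "cy" (the principal point, pixels), "k1" (the pictures are not rectified: a ray, as slopes to the right and down, at radius r is drawn at 1 + k1 r^2 times it, then the intrinsics apply), "R" (3x3) and "t" (3): a world point X has camera coordinates R X + t. Camera axes: x right, y down, z forward; pixel columns grow to the right and rows downward; lengths in m; the calibration is good to about 2 mm. A picture is of the moment at which its call begins.
- hand_in(): hands the job in, once; it reports no verdict.
Trained networks look in a picture, given as the dict that the camera call returned (one of the last four; its "shot" number tells which), for a name from the list of things; names that differ only in an ending like _2 or _b are one class to them, and where a whole thing is asked for, a point or a joint stands for the part that bears it (a point fixed in the world has none). Each returns a list of dicts, best first, with "conf" (0 to 1); they miss things now and then, are a little off and sometimes report something else, mostly with a low value. They report only what shows in the picture. A call takes as long as a camera call.
- find_in(picture, thing): "box" ([centre column, centre row, width, height] in pixels, round what is visible of it).
- silhouettes(picture, thing): "mask" (400x640 bool, what is visible of it) and "box" ([centre column, centre row, width, height] in pixels, round what is visible of it).
The state is a dict: "clock": time; "joint_pos": joint angles; "qvel": joint speeds; "tau": joint torques, N m; "tcp_pos": TCP position; "orientation": TCP orientation; "wrist_force": force on the tool from outside, world axes, zero at the start; "ft_torque": the same for the moment, N m; "finger_gap": finger opening in m.
Only numpy, scipy, OpenCV 4.12 (cv2) and the standard library are available. Lean on these libraries where they do the work, as an engineer would, in place of code of your own. Each camera call takes 0.05 s, during which the arm holds its last target.

## Working session

There is one attempt and no reset: what is moved stays moved. The work goes in short steps, Python scripts to look and compute and a tool call to move; the robot and the scene stay as the last step left them, time stands still between calls to the robot, and variables do not carry over. Pictures are saved under pics/ and viewed, and the job is handed in when it is done.

Besides the shell and the picture viewer there is one more tool, called by a JSON object that holds its "method" and its "body", one argument or row to a line. send_rows: Moves the arm, as the interface text tells. Its arguments: {"type":"object","properties":{"deltas":{"type":"array","items":{"type":"array","items":{"type":"array","items":{"type":"number"}}}},"jaw":{"type":"number"},"force":{"type":"number"}},"required":["deltas"]}

```bash
mkdir -p pics
python3 - <<'E'
from workcell import *
import cv2,numpy as np,pickle
s=get_state();print(s)
for n in ["scene","top"]:
    p=read_camera(n);pickle.dump(p,open(f"pics/{n}0.pkl","wb"))
    cv2.imwrite(f"pics/{n}0.png",p["img"][:,:,::-1])
    print(n,{k:(v if np.size(v)<20 else np.shape(v)) for k,v in p.items()})
    for t in ["cover","tray_low","tray_top","saddle","pliers","rule","stand","cup","jar"]:
        print(t,[(np.round(d["box"]).tolist(),round(float(d["conf"]),2)) for d in find_in(p,t)])
E
```

```text
{'clock': 0.0, 'joint_pos': array([-1.45762676e+00,  3.13995550e-01,  4.49940954e-02,  1.30361519e+00,
       -7.24826731e-06,  1.43118798e+00]), 'qvel': array([-1.10173715e-04, -7.01149760e-04, -3.54112463e-04, -6.30389292e-05,
       -4.83998353e-04,  9.68591989e-04]), 'tau': array([-5.89926967e-04, -4.80625033e+01,  2.98532653e+01,  1.91533560e-02,
       -2.16395433e-04, -1.74462343e-06]), 'tcp_pos': array([ 0.14373005, -0.55621923,  0.23041782]), 'orientation': array([-9.10124900e-04,  9.92023131e-01,  1.26052682e-01,  8.40754635e-06]), 'wrist_force': array([-0.05274902,  0.64204007,  0.32578082]), 'ft_torque': array([-0.01237442, -0.05391484, -0.04328224]), 'finger_gap': 0.08532949695984426}
scene {'img': (400, 640, 3), 'z_map': (400, 640), 'vfov': 48.229591794305506, 'cx': 322.47596660217675, 'cy': 201.75601876838562, 'k1': -0.013705014689276554, 'R': array([[ 0.37499614,  0.92686785,  0.01714331],
       [ 0.72334081, -0.28098628, -0.63073353],
       [-0.5797896 ,  0.24892309, -0.77581011]]), 't': array([-0.2116822 , -0.36740101,  1.50679187]), 'shot': 1}
cover [([294.0, 191
[... 602 characters left out ...]
ray([[ 0.02401764, -0.99967342,  0.00872949],
       [-0.98809396, -0.02506497, -0.15179616],
       [ 0.15196539, -0.00497977, -0.98837327]]), 't': array([-0.00559391,  0.55244327,  1.24130415]), 'shot': 2}
cover [([330.0, 234.0, 10.0, 13.0], 0.64)]
tray_low [([393.0, 164.0, 34.0, 60.0], 0.67), ([239.0, 158.0, 27.0, 38.0], 0.33)]
tray_top [([454.0, 231.0, 33.0, 50.0], 0.65)]
saddle [([241.0, 158.0, 26.0, 38.0], 0.73), ([330.0, 192.0, 11.0, 17.0], 0.45)]
pliers [([178.0, 205.0, 18.0, 42.0], 0.8)]
rule [([233.0, 223.0, 51.0, 15.0], 0.95)]
stand [([240.0, 158.0, 25.0, 35.0], 0.9), ([330.0, 191.0, 7.0, 14.0], 0.5)]
cup [([305.0, 229.0, 18.0, 17.0], 0.59)]
jar [([305.0, 187.0, 14.0, 16.0], 0.6)]
```

Run:
```python
import cv2
a=cv2.imread("pics/top0.png")[110:290,130:510]
cv2.imwrite("pics/top0z.png",cv2.resize(a,None,fx=2.1,fy=2.1,interpolation=cv2.INTER_CUBIC))
a=cv2.imread("pics/scene0.png")[130:320,120:490]
cv2.imwrite("pics/scene0z.png",cv2.resize(a,None,fx=2.1,fy=2.1,interpolation=cv2.INTER_CUBIC))
```

```text
(no output)
```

View pics/top0z.png

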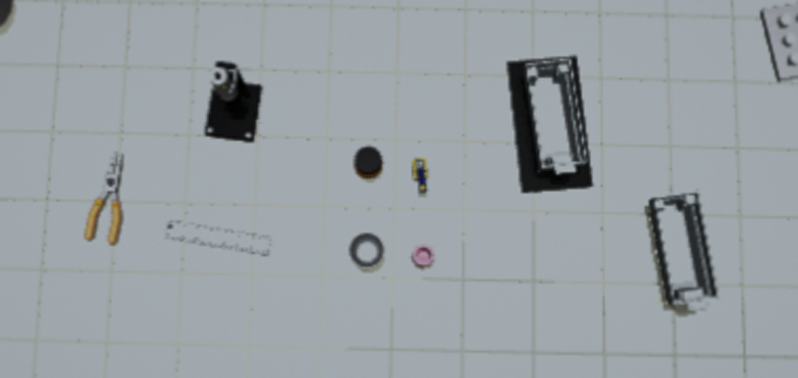

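View pics/scene0z.png

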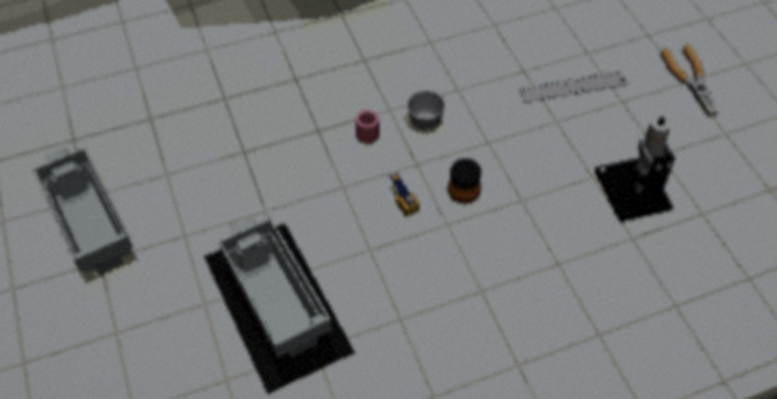

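The top view shows both trays with their lips toward the robot (−x). The saddle's spring also points to −x. The pliers are upper left with jaws toward +x, and the rule is at about px (233,223). Next I'll turn this into metric measurements.

```bash
cat > h.py <<'E'
import numpy as np,cv2,pickle
from workcell import *
def f(p): return 200/np.tan(np.radians(p["vfov"])/2)
def rays(p,u,v):
    xd=(np.asarray(u,float)-p["cx"])/f(p); yd=(np.asarray(v,float)-p["cy"])/f(p)
    x,y=xd.copy(),yd.copy()
    for _ in range(8):
        s=1+p["k1"]*(x*x+y*y); x=xd/s;y=yd/s
    return x,y
def cloud(p):
    v,u=np.mgrid[0:400,0:640]
    x,y=rays(p,u,v); z=p["z_map"]
    C=np.stack([x*z,y*z,z],-1)
    return (C-p["t"])@p["R"]
def proj(p,X):
    C=np.asarray(X)@p["R"].T+p["t"]; x=C[...,0]/C[...,2]; y=C[...,1]/C[...,2]
    s=1+p["k1"]*(x*x+y*y)
    return np.stack([x*s*f(p)+p["cx"],y*s*f(p)+p["cy"]],-1)
def onplane(p,u,v,h):
    x,y=rays(p,u,v); d=np.stack([x,y,np.ones_like(x)],-1)@p["R"]; o=-p["R"].T@p["t"]
    k=(h-o[2])/d[...,2]; return o+d*k[...,None]
E
python3 - <<'E'
from h import *
P={n:pickle.load(open(f"pics/{n}0.pkl","rb")) for n in ["top","scene"]}
for n,p in P.items():
    W=cloud(p)
    m=(p["z_map"]>0)&(W[...,2]<.006)&(W[...,2]>-.01)
    print(n,"table z",np.median(W[m][:,2]),W[m][:,2].std())
S={}
for n in ["top","scene"]:
    p=read_camera(n); W=cloud(p)
    for t in ["cover","tray_low","tray_top","saddle","pliers","rule","stand","cup","jar"]:
        for d in silhouettes(p,t)[:2]:
            m=d["mask"]&(p["z_map"]>0); X=W[m]
            S.setdefault((n,t),(d["mask"]))
            c=cv2.minAreaRect((X[:,:2]*1000).astype(np.float32))
            print(n,t,round(float(d["conf"]),2),m.sum(),"med",X.mean(0).round(4),"z",X[:,2].min().round(3),X[:,2].max().round(3),"rect",np.round(c[0],1),np.round(c[1],1),round(c[2],1))
pickle.dump(S,open("S.pkl","wb"))
E
```

```text
top table z -0.0004060767422562904 0.0026359545587111544
scene table z -0.0002063831870323268 0.002071739685718385
top cover 0.59 106 med [ 0.4637 -0.0419  0.0192] z -0.006 0.04 rect [465.5 -42.4] [35.7 31.1] 1.5
top tray_low 0.85 1150 med [ 0.6665 -0.2268  0.0249] z -0.003 0.068 rect [ 658.  -222.9] [160.1  65. ] 9.0
top tray_top 0.98 1379 med [ 0.4797 -0.4087  0.0236] z -0.008 0.062 rect [ 478.1 -413.3] [169.4  89. ] 9.3
top tray_top 0.38 202 med [0.4699 0.0369 0.0103] z -0.003 0.035 rect [468.3  36.1] [43.8 44.3] 2.0
top pliers 0.91 376 med [0.5302 0.408  0.0091] z -0.008 0.023 rect [534.9 412.5] [ 53.4 127.7] 87.6
top pliers 0.69 1349 med [ 0.4787 -0.4087  0.0237] z -0.008 0.062 rect [ 478. -414.] [169.2  89. ] 10.0
top rule 0.85 375 med [0.4817 0.2484 0.0014] z -0.007 0.009 rect [481.4 250. ] [145.8  25.1] 82.5
top stand 0.66 779 med [0.6676 0.2339 0.0385] z -0.004 0.152 rect [682.7 238.8] [ 79.3 116.3] 84.0
top cup 0.78 241 med [0.468  0.0375 0.0123] z -0.008 0.037 rect [466.4  37.8] [47.5 47.8] 1.5
top jar 0.46 168 med [0.5888 0.0387 0.0387] z -0.002 0.052 rect [590.5  38.9] [
[... 230 characters left out ...]
ne tray_top 0.68 1631 med [ 0.469  -0.4037  0.0238] z -0.005 0.06 rect [ 450.3 -407.7] [217.   68.5] 11.5
scene saddle 0.44 111 med [ 0.5879 -0.0358  0.017 ] z 0.001 0.026 rect [580.2 -34.7] [44.9 20.2] 5.3
scene pliers 0.64 316 med [0.5336 0.407  0.0099] z -0.005 0.018 rect [536.7 406.7] [ 46.8 129.6] 81.2
scene rule 0.56 289 med [0.4832 0.2508 0.0021] z -0.003 0.007 rect [483.5 251.6] [147.2  28.2] 81.8
scene stand 0.6 1038 med [0.6839 0.2284 0.054 ] z -0.001 0.152 rect [654.8 251. ] [ 98.5 121.1] 81.1
scene cup 0.83 219 med [0.4624 0.0405 0.0182] z -0.001 0.039 rect [468.4  37.1] [41.8 52. ] 58.7
scene jar 0.8 290 med [0.6008 0.0362 0.0333] z -0.002 0.05 rect [595.   38.6] [39.1 38.8] 2.8
```

```bash
cat > fit.py <<'E'
from h import *
from scipy.optimize import least_squares
P={n:pickle.load(open(f"pics/{n}0.pkl","rb")) for n in ["top","scene"]}
def rect_sd(q,hx,hy):
    d=np.abs(q)-[hx,hy]; return np.hypot(*np.maximum(d,0).T)+np.minimum(d.max(1),0)
def tray(clouds,x0,zoff=0,zr=(.046,.062)):
    X=np.concatenate([W.reshape(-1,3) for W in clouds])
    x0=np.array(x0,float)
    X=X[(np.linalg.norm(X[:,:2]-x0[:2],axis=1)<.11)&(X[:,2]>zr[0]+zoff)&(X[:,2]<zr[1]+zoff)]
    def q(x,X):
        c,s=np.cos(x[2]),np.sin(x[2]); return (X[:,:2]-x[:2])@np.array([[c,-s],[s,c]])
    for it in range(3):
        Y=X[np.abs(rect_sd(q(x0,X),.07375,.03075))<[.02,.01,.008][it]]
        r=least_squares(lambda x:rect_sd(q(x,Y),.07375,.03075)/.002,x0,loss="soft_l1"); x0=r.x
    return x0,len(Y),np.abs(rect_sd(q(x0,Y),.07375,.03075)).mean(),Y
if __name__=="__main__":
    for nm,x0,zo in [("low",(.66,-.223,.16),.003),("top",(.478,-.410,.17),0)]:
        for k in (["top"],["scene"],["top","scene"]):
            r=tray([cloud(P[n]) for n in k],x0,zo); print(nm,k,r[0].round(4),r[1],r[2].round(4))
    for nm,c,R,z0,z1 in [("cover",(.465,-.042),.0155,.02,.04),("cup",(.467,.0375),.025,.02,.04),("jar",(.594,.0385),.021,.02,.06)]:
        for n in P:
            W=cloud(P[n]).reshape(-1,3); m=(np.hypot(W[:,0]-c[0],W[:,1]-c[1])<R*1.4)&(W[:,2]>z0)&(W[:,2]<z1)
            e=cv2.minEnclosingCircle((W[m][:,:2]*1000).astype(np.float32)); print(nm,n,m.sum(),np.round(e[0],1),round(e[1],1),W[m][:,:2].mean(0).round(4))
    # saddle
    for n in P:
        W=cloud(P[n]).reshape(-1,3); m=(np.hypot(W[:,0]-.585,W[:,1]+.036)<.045)&(W[:,2]>.008)&(W[:,2]<.035)
        print("saddle",n,m.sum(),cv2.minAreaRect((W[m][:,:2]*1000).astype(np.float32)))
        m&=W[:,2]<.04
    # stand base & rule & pliers
        m=(np.hypot(W[:,0]-.67,W[:,1]-.235)<.07)&(W[:,2]>.006)&(W[:,2]<.014)
        print("stand",n,m.sum(),cv2.minAreaRect((W[m][:,:2]*1000).astype(np.float32)))
        m=(np.hypot(W[:,0]-.67,W[:,1]-.235)<.07)&(W[:,2]>.143)
        print("pen",n,m.sum(),W[m].mean(0))
        m=(np.hypot(W[:,0]-.53,W[:,1]-.41)<.08)&(W[:,2]>.007)&(W[:,2]<.02)
        print("pliers",n,m.sum(),cv2.minAreaRect((W[m][:,:2]*1000).astype(np.float32)))
E
python3 fit.py
```

```text
low ['top'] [ 0.6625 -0.2223  0.1506] 229 0.0013
low ['scene'] [ 0.6642 -0.2221  0.1526] 387 0.0012
low ['top', 'scene'] [ 0.6638 -0.2221  0.1519] 617 0.0013
top ['top'] [ 0.4784 -0.402   0.1578] 262 0.0014
top ['scene'] [ 0.4799 -0.4012  0.1693] 293 0.0013
top ['top', 'scene'] [ 0.4796 -0.4016  0.1614] 557 0.0015
cover top 54 [462.3 -41.6] 15.7 [ 0.4619 -0.0415]
cover scene 99 [464.1 -39.7] 17.1 [ 0.4646 -0.0414]
cup top 69 [467.1  37.2] 24.6 [0.4697 0.0378]
cup scene 135 [467.1  37.8] 26.8 [0.464  0.0407]
jar top 142 [592.5  38.7] 19.7 [0.5912 0.038 ]
jar scene 222 [594.4  40.8] 20.9 [0.5981 0.037 ]
saddle top 84 ((576.8605346679688, -36.47629165649414), (48.97682571411133, 19.572898864746094), 8.973700523376465)
stand top 430 ((661.2086791992188, 236.57626342773438), (96.99597930908203, 108.98509216308594), 27.19944190979004)
pen top 34 [0.67841211 0.23617849 0.14622415]
pliers top 294 ((534.5498046875, 405.2415466308594), (82.84844970703125, 127.6094970703125), 88.33252716064453)
saddle scene 122 ((577.8390502929688, -37.95375061035156), (51.052772521972656, 20.32480239868164), 12.868586540222168)
stand scene 417 ((668.2132568359375, 236.90029907226562), (72.66297149658203, 87.25887298583984), 84.44434356689453)
pen scene 48 [0.68163794 0.23550799 0.14565815]
pliers scene 257 ((538.41845703125, 405.7846984863281), (47.229576110839844, 130.71389770507812), 79.2214126586914)
```

Run:
```python
from h import *
P={n:pickle.load(open(f"pics/{n}0.pkl","rb")) for n in ["top","scene"]}
p=P["top"]; S=6
def crop(p,c,r,nm):
    u,v=proj(p,np.array(c)).astype(int); a=p["img"][v-r:v+r,u-r:u+r,::-1]
    print(nm,u-r,v-r); return cv2.resize(a,(400,300) if 0 else (390,390),interpolation=cv2.INTER_CUBIC)
a=np.hstack([crop(P[n],[.583,-.036,0],20,n) for n in P]); cv2.imwrite("pics/sad.png",a)
a=np.hstack([crop(P[n],[.535,.41,0],32,n) for n in P]); cv2.imwrite("pics/pli.png",a)
```

```text
top 309 171
scene 292 206
top 149 171
scene 417 136
```

View pics/sad.png

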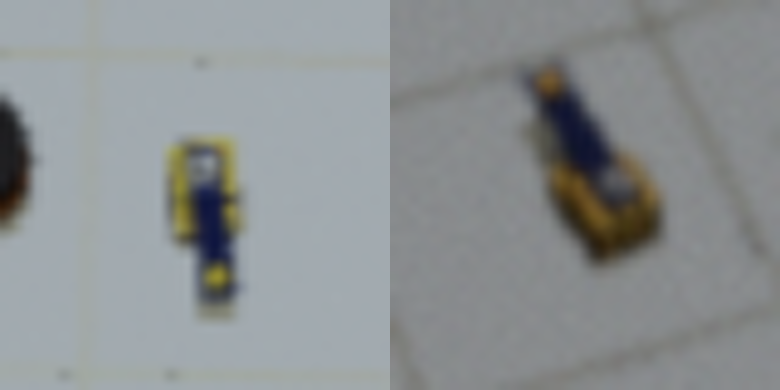

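View pics/pli.png

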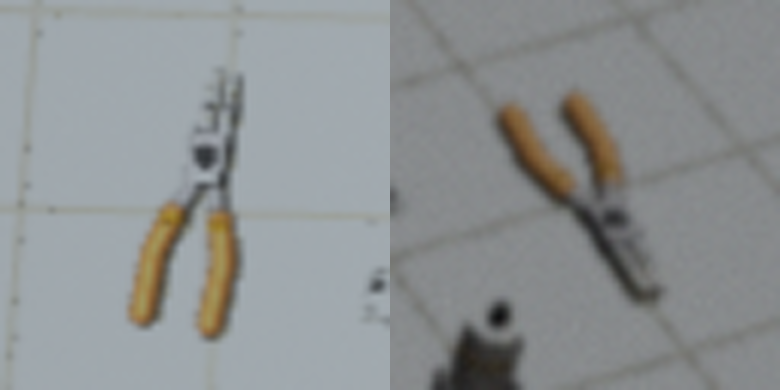

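Run:
```python
from h import *
P={n:pickle.load(open(f"pics/{n}0.pkl","rb")) for n in ["top","scene"]}
k=64/390
for n,o,pts in [("top",(149,171),dict(tip=(226,72),hl=(143,322),hr=(210,335),piv=(205,157))),("scene",(417,136),dict(tip=(650,295),hl=(570,97),hr=(510,108),piv=(612,218)))]:
    o=np.array(o); 
    W={}
    for a,(x,y) in pts.items():
        if n=="scene": x-=390
        W[a]=onplane(P[n],np.array(o[0]+x*k-.5),np.array(o[1]+y*k-.5),.010)[:2]; 
    mid=(W["hl"]+W["hr"])/2; d=W["tip"]-mid
    print(n,{a:v.round(4) for a,v in W.items()},"yaw",np.arctan2(d[1],d[0]),np.linalg.norm(d),"origin",(W["tip"]+mid)/2)
# overlays
def draw(p,img,x,y,yaw,poly,z,S,o,col):
    c,s=np.cos(yaw),np.sin(yaw); q=np.array(poly)@np.array([[c,s],[-s,c]])+[x,y]
    uv=(proj(p,np.c_[q,np.full(len(q),z)])+.5-o)*S
    cv2.polylines(img,[np.round(uv).astype(np.int32)],True,col,1)
R=lambda x0,x1,y:[(x0,-y),(x1,-y),(x1,y),(x0,y)]
objs=dict(low=(.6638,-.2221,.152,[(R(-.075,.075,.032),.059),(R(-.0675,.0675,.0245),.003)]),top=(.4796,-.4016,.162,[(R(-.075,.075,.032),.056),(R(-.0675,.0675,.0245),0)]),
 sad=(.588,-.0355,np.pi+.17,[(R(-.014,.004,.01),.018),(R(-.014,.014,.01),0),(R(0,.036,.0055),.024)]),
 pli=(.535,.406,-.18,[(R(-.065,.065,.024),.0065),(R(.008,.034,.009),.013)]),rule=(.4824,.251,-.131,[(R(-.013,.013,.075),.002)]),stand=(.6657,.2371,-.098,[(R(-.04,.045,.036),.01)]),
 cover=(.4635,-.0413,0,[([(.0155*np.cos(t),.0155*np.sin(t)) for t in np.linspace(0,6.2,20)],z) for z in (0,.034)]))
for n in P:
    tiles=[]
    for a,(x,y,yaw,pl) in objs.items():
        r=34 if a in("low","top","pli","rule","stand") else 17
        u,v=proj(P[n],np.array([x,y,.02])).astype(int); o=np.array([u-r,v-r]); S=260/(2*r)
        im=cv2.resize(np.ascontiguousarray(P[n]["img"][v-r:v+r,u-r:u+r,::-1]),(260,260),interpolation=cv2.INTER_CUBIC)
        for g,(poly,z) in enumerate(pl): draw(P[n],im,x,y,yaw,poly,z,S,o,[(0,0,255),(0,200,0),(255,0,255)][g])
        tiles.append(im)
    tiles+= [np.zeros_like(im)]*(9-len(tiles))
    cv2.imwrite(f"pics/ov_{n}.png",cv2.resize(np.vstack([np.hstack(tiles[i:i+3]) for i in (0,3,6)]),(600,600)))
```

```text
top {'tip': array([0.5999, 0.3989]), 'hl': array([0.4748, 0.4311]), 'hr': array([0.4693, 0.3978]), 'piv': array([0.5571, 0.4063])} yaw -0.12098732824656634 0.12882972097378087 origin [0.53596459 0.4066724 ]
scene {'tip': array([0.602 , 0.3974]), 'hl': array([0.4772, 0.4324]), 'hr': array([0.4732, 0.4008]), 'piv': array([0.5541, 0.4075])} yaw -0.15024179495176337 0.1281891804368571 origin [0.53860099 0.40702925]
```

View pics/ov_top.png

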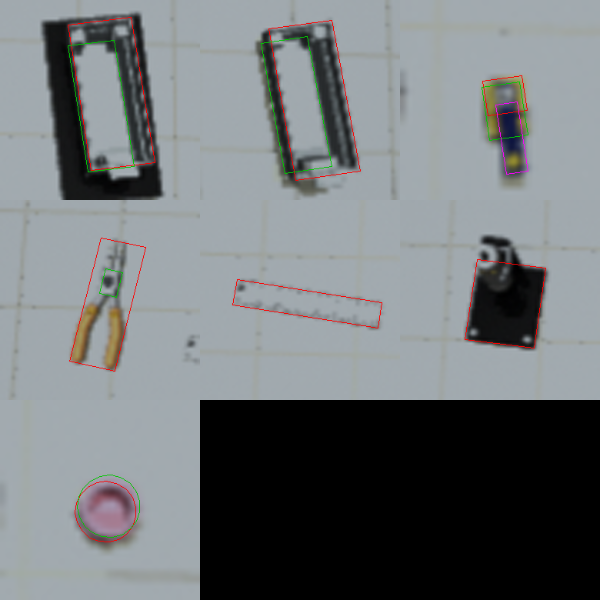

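View pics/ov_scene.png

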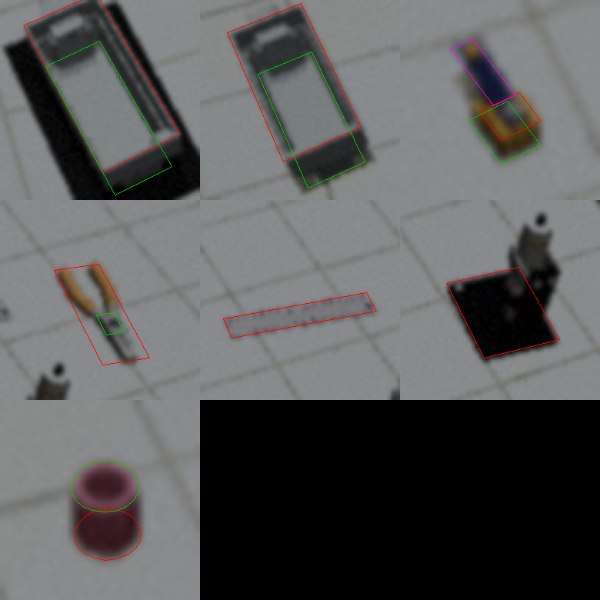

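{"method": "send_rows", "body": {
  "deltas": [
    [[2.6, 4.3, -0.5, 0, 0, 7], [5.3, 8.6, -1, 0, 0, 14], [8, 12.9, -1.5, 0, 0, 21], [10.7, 17.2, -2, 0, 0, 28], [13.3, 21.5, -3, 0, 0, 35], [16, 25.8, -4, 0, 0, 42], [18.6, 30, -5, 0, 0, 49], [21.3, 34.4, -6, 0, 0, 56], [24, 38.7, -7, 0, 0, 63], [26.6, 43, -8, 0, 0, 70], [29.3, 47.3, -8, 0, 0, 77], [31.95, 51.5, -8, 0, 0, 84]]
  ],
  "jaw": 0.1
}}

```text
clock: 3.2
tcp_pos: [0.457, -0.0505, 0.1513]
orientation: [0.0, 0.651, 0.759, -0.0]
wrist_force: [0.4, -1.4, 0.6]
finger_gap: 0.047
```

{"method": "send_rows", "body": {
  "deltas": [
    [[0, 0, 0, 0, 0, 0], [0, 0, 0, 0, 0, 0], [0, 0, 0, 0, 0, 0]]
  ]
}}

```text
clock: 3.5
tcp_pos: [0.4561, -0.053, 0.1514]
orientation: [-0.0, 0.653, 0.757, -0.0]
wrist_force: [0.1, 0.1, -0.4]
finger_gap: 0.0472
```

{"method": "send_rows", "body": {
  "deltas": [
    [[0.75, 1.15, 0, 0, 0, 0], [0.75, 1.15, -3, 0, 0, 0], [0.75, 1.15, -6, 0, 0, 0], [0.75, 1.15, -8, 0, 0, 0], [0.75, 1.15, -10, 0, 0, 0], [0.75, 1.15, -11, 0, 0, 0], [0.75, 1.15, -11, 0, 0, 0]]
  ]
}}

```text
clock: 4.2
tcp_pos: [0.4629, -0.0414, 0.0404]
orientation: [-0.001, 0.654, 0.757, -0.0]
wrist_force: [0.6, -0.1, 0.6]
finger_gap: 0.0469
```

{"method": "send_rows", "body": {
  "deltas": [
    [[0.05, 0, -1, 0, 0, 0], [0.05, 0, -2, 0, 0, 0], [0.05, 0, -3, 0, 0, 0], [0.05, 0, -3.6, 0, 0, 0], [0.05, 0, -3.6, 0, 0, 0], [0.05, 0, -3.6, 0, 0, 0]]
  ]
}}

```text
clock: 4.8
tcp_pos: [0.4644, -0.0409, 0.0053]
orientation: [-0.0, 0.653, 0.758, -0.0]
wrist_force: [-0.7, 0.3, -0.6]
finger_gap: 0.0474
```

{"method": "send_rows", "body": {
  "deltas": [
    [[0, 0, 0, 0, 0, 0], [0, 0, 0, 0, 0, 0], [0, 0, 0, 0, 0, 0], [0, 0, 0, 0, 0, 0], [0, 0, 0, 0, 0, 0], [0, 0, 0, 0, 0, 0]]
  ],
  "jaw": -1,
  "force": 25
}}

```text
clock: 5.4
tcp_pos: [0.465, -0.0411, 0.0058]
orientation: [0.0, 0.653, 0.757, 0.0]
wrist_force: [0.2, 1.1, 5.8]
finger_gap: 0.0291
```

{"method": "send_rows", "body": {
  "deltas": [
    [[0, 0, 2, 0, 0, 0], [0, 0, 5, 0, 0, 0], [0, 0, 9, 0, 0, 0], [1, -1, 13, 0, 0, 0], [4, -3.6, 13, 0, 0, 0], [7, -6.4, 13, 0, 0, 0], [10, -9.1, 13, 0, 0, 0], [13, -11.8, 13, 0, 0, 0], [16, -14.5, 13, 0, 0, 0], [18.5, -17, 13, 0, 0, 0], [19.9, -18.1, 13, 0, 0, 0], [19.9, -18.1, 13, 0, 0, 0]]
  ]
}}

```text
clock: 6.6
tcp_pos: [0.6645, -0.2239, 0.1336]
orientation: [-0.0, 0.653, 0.757, -0.0]
wrist_force: [0.4, -0.1, -0.3]
finger_gap: 0.0293
```

Run:
```python
from h import *
print(get_state()["finger_gap"],get_state()["tcp_pos"])
p=read_camera("scene"); a=p["img"][190:340,170:370,::-1]
cv2.imwrite("pics/c1.png",cv2.resize(a,None,fx=3,fy=3,interpolation=cv2.INTER_CUBIC))
```

```text
0.029279195565476826 [ 0.66450522 -0.22389342  0.13357778]
```

View pics/c1.png

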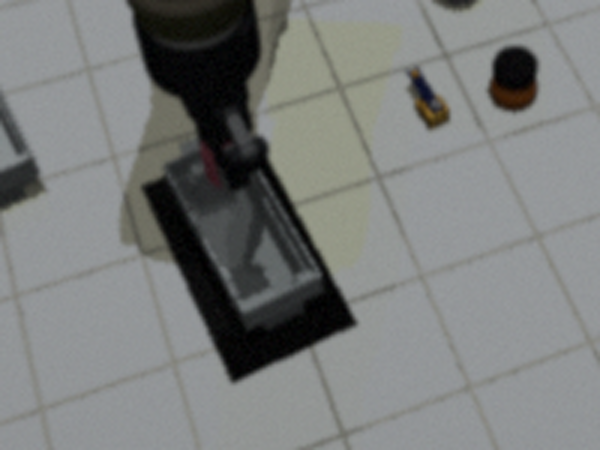

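The pink cover is held between the fingers above the tray, at crop px (207,163). Lowering it in.

{"method": "send_rows", "body": {
  "deltas": [
    [[0, 0.15, -2, 0, 0, 0], [0, 0.15, -4, 0, 0, 0], [0, 0.15, -6, 0, 0, 0], [0, 0.15, -8, 0, 0, 0], [0, 0.15, -9.5, 0, 0, 0], [0, 0.15, -11, 0, 0, 0], [0, 0.15, -11.7, 0, 0, 0], [0, 0.15, -12.1, 0, 0, 0], [0, 0.15, -12.1, 0, 0, 0], [0, 0.15, -12.1, 0, 0, 0]]
  ]
}}

```text
clock: 7.65
tcp_pos: [0.6641, -0.2208, 0.0152]
orientation: [0.001, 0.653, 0.757, 0.0]
wrist_force: [-0.2, 0.4, 0.1]
finger_gap: 0.0294
```

{"method": "send_rows", "body": {
  "deltas": [
    [[0, 0, 0, 0, 0, 0], [0, 0, 0, 0, 0, 0], [0, 0, 0, 0, 0, 0], [0, 0, 0, 0, 0, 0], [0, 0, 0, 0, 0, 0]]
  ],
  "jaw": 0
}}

```text
clock: 8.15
tcp_pos: [0.6636, -0.2206, 0.0145]
orientation: [0.0, 0.653, 0.757, 0.0]
wrist_force: [-0.3, -0.2, 0.1]
finger_gap: 0.0427
```

{"method": "send_rows", "body": {
  "deltas": [
    [[0, 0, 1, 0, 0, 0], [0, 0, 3, 0, 0, 0], [0, 0, 6, 0, 0, 0], [0, 0, 10, 0, 0, 0], [0, 0, 14, 0, 0, 0], [0, 0, 15, 0, 0, 0]]
  ]
}}

```text
clock: 8.75
tcp_pos: [0.666, -0.2216, 0.1714]
orientation: [0.005, 0.653, 0.757, 0.001]
wrist_force: [1.4, 0.3, 0.2]
finger_gap: 0.0425
```

{"method": "send_rows", "body": {
  "deltas": [
    [[-1.5, -1.5, 0, 0, 0, -7.4], [-3, -3, 0, 0, 0, -14.9], [-4.6, -4.5, 0, 0, 0, -22.3], [-6.1, -6, 0, 0, 0, -29.7], [-7.6, -7.5, 0, 0, 0, -37], [-9.2, -9, 0, 0, 0, -44.6], [-10.7, -10.5, 0, 0, 0, -52], [-12.2, -12, 0, 0, 0, -59.5], [-13.8, -13.5, 0, 0, 0, -67], [-15.3, -15, 0, 0, 0, -74.3], [-16.8, -16.5, 0, 0, 0, -81.8], [-18.4, -18, 0, 0, 0, -89.2]]
  ],
  "jaw": 1
}}

```text
clock: 9.95
tcp_pos: [0.4788, -0.401, 0.1646]
orientation: [0.0, 0.997, 0.078, -0.0]
wrist_force: [1.4, -1.2, 0.1]
finger_gap: 0.0852
```

{"method": "send_rows", "body": {
  "deltas": [
    [[0, 0, 0, 0, 0, 0], [0, 0, 0, 0, 0, 0], [0, 0, 0, 0, 0, 0]]
  ]
}}

```text
clock: 10.25
tcp_pos: [0.48, -0.4, 0.1645]
orientation: [-0.0, 0.997, 0.082, 0.0]
wrist_force: [0.2, -0.4, -0.7]
finger_gap: 0.0854
```

Run:
```python
from h import *
s=get_state();print(s["tcp_pos"],s["orientation"],s["clock"])
for n in ["scene","top"]:
    p=read_camera(n); pickle.dump(p,open(f"pics/{n}1.pkl","wb"))
    cv2.imwrite(f"pics/{n}1.png",cv2.resize(p["img"][100:330,150:500,::-1] if n=="top" else p["img"][130:340,110:410,::-1],None,fx=2.2,fy=2.2,interpolation=cv2.INTER_CUBIC))
```

```text
[ 0.4800033  -0.39997062  0.16449836] [-7.26038851e-05  9.96636171e-01  8.19531587e-02  1.32581696e-04] 10.25
```

View pics/scene1.png

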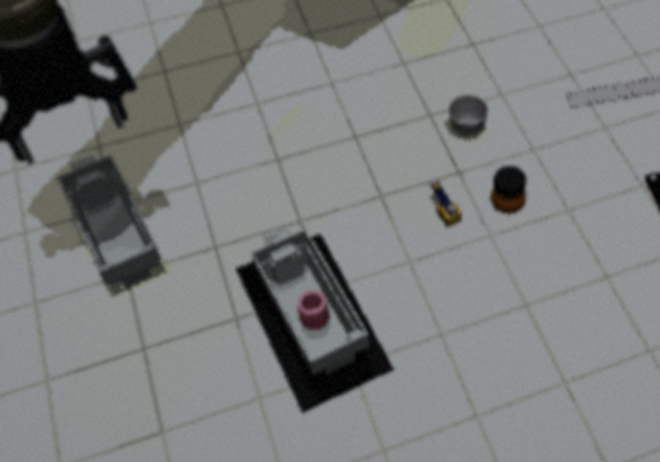

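The pink cover now stands upright near the middle of the mat tray, at crop px (313,310). The open gripper is over the second tray. Descending.

{"method": "send_rows", "body": {
  "deltas": [
    [[0, -0.15, -2, 0, 0, 0], [0, -0.15, -5, 0, 0, 0], [0, -0.15, -8, 0, 0, 0], [0, -0.15, -10, 0, 0, 0], [0, -0.15, -11.5, 0, 0, 0], [0, -0.15, -12.5, 0, 0, 0], [0, -0.15, -13.5, 0, 0, 0], [0, -0.15, -14.2, 0, 0, 0], [0, -0.15, -14.6, 0, 0, 0], [0, -0.15, -14.6, 0, 0, 0], [0, -0.15, -14.6, 0, 0, 0]]
  ]
}}

```text
clock: 11.45
tcp_pos: [0.4798, -0.4023, 0.0189]
orientation: [0.0, 0.997, 0.081, 0.0]
wrist_force: [0.1, -0.1, 0.7]
finger_gap: 0.085
```

{"method": "send_rows", "body": {
  "deltas": [
    [[0, 0, 0, 0, 0, 0], [0, 0, 0, 0, 0, 0], [0, 0, 0, 0, 0, 0], [0, 0, 0, 0, 0, 0], [0, 0, 0, 0, 0, 0], [0, 0, 0, 0, 0, 0], [0, 0, 0, 0, 0, 0]]
  ],
  "jaw": -1,
  "force": 30
}}

```text
clock: 12.15
tcp_pos: [0.4799, -0.4025, 0.0192]
orientation: [0.001, 0.997, 0.081, 0.0]
wrist_force: [0.1, 0.5, 5.9]
finger_gap: 0.0636
```

{"method": "send_rows", "body": {
  "deltas": [
    [[0, 0, 1, 0, 0, 0], [0, 0, 3, 0, 0, 0], [0, 0, 6, 0, 0, 0], [0, 0, 9.5, 0, 0, 0], [0, 0, 13, 0, 0, 0], [1.5, 1.5, 14, 0, 0, 7], [3, 3, 14, 0, 0, 14], [4.5, 4.5, 14, 0, 0, 21], [6, 6, 14, 0, 0, 28], [7.5, 7.5, 14, 0, 0, 35], [9, 9, 14, 0, 0, 42], [10, 10, 14, 0, 0, 49]]
  ]
}}

```text
clock: 13.35
tcp_pos: [0.5801, -0.3006, 0.1583]
orientation: [-0.0, 0.872, 0.49, -0.0]
wrist_force: [0.2, -0.1, -1.4]
finger_gap: 0.0638
```

{"method": "send_rows", "body": {
  "deltas": [
    [[0.7, 0.7, 0, 0, 0, 7], [1.4, 1.4, 0, 0, 0, 14], [2.1, 2.1, 0, 0, 0, 21], [2.8, 2.8, 0, 0, 0, 28], [3.5, 3.5, 0, 0, 0, 35], [4.2, 4.2, 0, 0, 0, 42], [4.9, 4.9, 0, 0, 0, 49], [5.6, 5.6, 0, 0, 0, 56], [6.3, 6.2, 0, 0, 0, 63], [7, 6.8, 0, 0, 0, 70], [7.7, 7.4, 0, 0, 0, 77], [8.4, 8, 0, 0, 0, 84]]
  ]
}}

```text
clock: 14.55
tcp_pos: [0.6633, -0.2215, 0.1582]
orientation: [-0.001, 0.321, 0.947, 0.0]
wrist_force: [0.4, -0.5, -1.2]
finger_gap: 0.0636
```

{"method": "send_rows", "body": {
  "deltas": [
    [[0, 0, 0, 0, 0, 8], [0, 0, 0, 0, 0, 16], [0, 0, 0, 0, 0, 24], [0, 0, 0, 0, 0, 32], [0, 0, 0, 0, 0, 40], [0, 0, 0, 0, 0, 46.4], [0, 0, 0, 0, 0, 46.4], [0, 0, 0, 0, 0, 46.4]]
  ]
}}

```text
clock: 15.35
tcp_pos: [0.6633, -0.2219, 0.1583]
orientation: [-0.0, -0.074, 0.997, 0.0]
wrist_force: [-0.9, 1.0, -0.8]
finger_gap: 0.0641
```

Run:
```python
from h import *; import fit
Q={}
for n in ["scene","top"]:
    Q[n]=read_camera(n); pickle.dump(Q[n],open(f"pics/{n}2.pkl","wb"))
s=get_state();print(s["tcp_pos"],s["orientation"])
# held rim height
for n in Q:
    W=cloud(Q[n]).reshape(-1,3); m=(np.hypot(W[:,0]-.6633,W[:,1]+.2219)<.1)&(W[:,2]>.12)&(W[:,2]<.25)
    print(n,np.histogram(W[m][:,2],np.arange(.12,.25,.01))[0])
for zo in (.139,):
  for k in (["top"],["scene"],["top","scene"]):
    r=fit.tray([cloud(Q[n]) for n in k],(.6633,-.2219,.15),zo); print(k,r[0].round(4),r[1],r[2].round(4))
x,y,yaw=fit.tray([cloud(Q[n]) for n in Q],(.6633,-.2219,.15),.139)[0]
tiles=[]
for n in Q:
    p=Q[n];u,v=proj(p,np.array([x,y,.15])).astype(int);r=48;S=390/(2*r);o=np.array([u-r,v-r])
    im=cv2.resize(np.ascontiguousarray(p["img"][v-r:v+r,u-r:u+r,::-1]),(390,390),interpolation=cv2.INTER_CUBIC)
    for z,a,b,c,(X,Y,T) in [(.195,.075,.032,(0,0,255),(x,y,yaw)),(.139,.0675,.0245,(0,255,0),(x,y,yaw)),(.059,.075,.032,(255,0,255),(.6638,-.2221,.152))]:
        R=np.array([[np.cos(T),np.sin(T)],[-np.sin(T),np.cos(T)]])
        q=np.array([(-a,-b),(a,-b),(a,b),(-a,b)])@R+[X,Y]
        cv2.polylines(im,[np.round((proj(p,np.c_[q,np.full(4,z)])+.5-o)*S).astype(np.int32)],True,c,1)
    tiles.append(im)
cv2.imwrite("pics/held.png",np.hstack(tiles))
```

```text
[ 0.66340078 -0.221997    0.15832516] [-1.73663422e-04 -7.47607256e-02  9.97201477e-01  1.36517390e-04]
scene [  0  52 720  82  91 203 179 285  43 184 115 169]
top [ 0  8 31 16 16 39 74 86  0  5  8  8]
['top'] [ 0.6693 -0.2254  0.2557] 105 0.0025
['scene'] [ 0.6682 -0.2209  0.1521] 312 0.0019
['top', 'scene'] [ 0.6682 -0.221   0.157 ] 413 0.002
```

View pics/held.png

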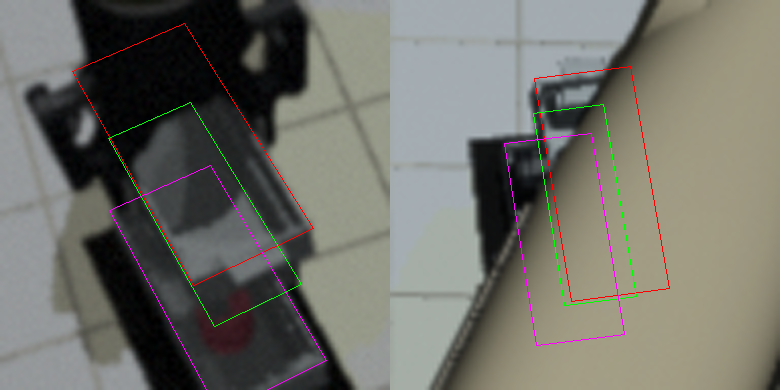

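Run:
```python
from h import *
Q={n:pickle.load(open(f"pics/{n}2.pkl","rb")) for n in ["scene","top"]}
tiles=[]
p=Q["scene"]
for x in (.6640,.6682):
    T=.150;y=-.2215
    u,v=proj(p,np.array([x+.06,y,.17])).astype(int);r=26;S=390/(2*r);o=np.array([u-r,v-r])
    im=cv2.resize(np.ascontiguousarray(p["img"][v-r:v+r,u-r:u+r,::-1]),(390,390),interpolation=cv2.INTER_CUBIC)
    im=cv2.convertScaleAbs(im,alpha=1.5)
    for z,a,b,c in [(.195,.075,.032,(0,0,255)),(.171,.075,.032,(255,255,0)),(.139,.0675,.0245,(0,255,0)),(.195,.0725,.0295,(0,255,255))]:
        R=np.array([[np.cos(T),np.sin(T)],[-np.sin(T),np.cos(T)]])
        q=np.array([(-a,-b),(a,-b),(a,b),(-a,b)])@R+[x,y]
        cv2.polylines(im,[np.round((proj(p,np.c_[q,np.full(4,z)])+.5-o)*S).astype(np.int32)],True,c,1)
    tiles.append(im)
cv2.imwrite("pics/held2.png",np.hstack(tiles))
p=pickle.load(open("pics/scene1.pkl","rb"))
# same for tray_low +x end before, for reference
tiles=[]
for x,y,T,h in [(.6638,-.2221,.152,.003),(.4796,-.4016,.162,0)]:
    u,v=proj(p,np.array([x+.06,y,.03+h])).astype(int);r=26;S=390/(2*r);o=np.array([u-r,v-r])
    im=cv2.resize(np.ascontiguousarray(p["img"][v-r:v+r,u-r:u+r,::-1]),(390,390),interpolation=cv2.INTER_CUBIC)
    im=cv2.convertScaleAbs(im,alpha=1.5)
    for z,a,b,c in [(.056,.075,.032,(0,0,255)),(.032,.075,.032,(255,255,0)),(.0,.0675,.0245,(0,255,0)),(.056,.0725,.0295,(0,255,255))]:
        R=np.array([[np.cos(T),np.sin(T)],[-np.sin(T),np.cos(T)]])
        q=np.array([(-a,-b),(a,-b),(a,b),(-a,b)])@R+[x,y]
        cv2.polylines(im,[np.round((proj(p,np.c_[q,np.full(4,z+h)])+.5-o)*S).astype(np.int32)],True,c,1)
    tiles.append(im)
cv2.imwrite("pics/ref2.png",np.hstack(tiles))
```

```text
(no output)
```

View pics/held2.png

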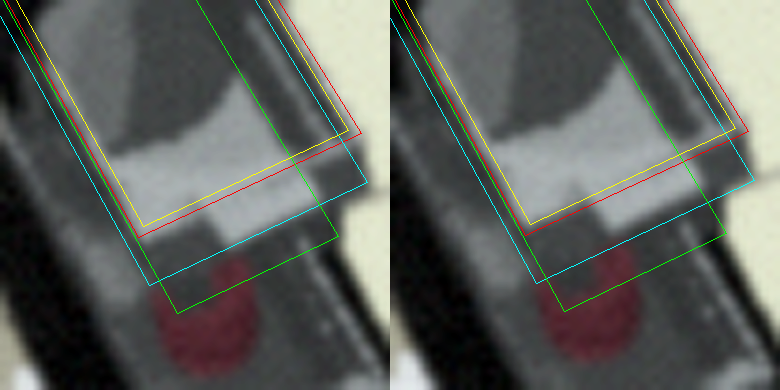

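View pics/ref2.png

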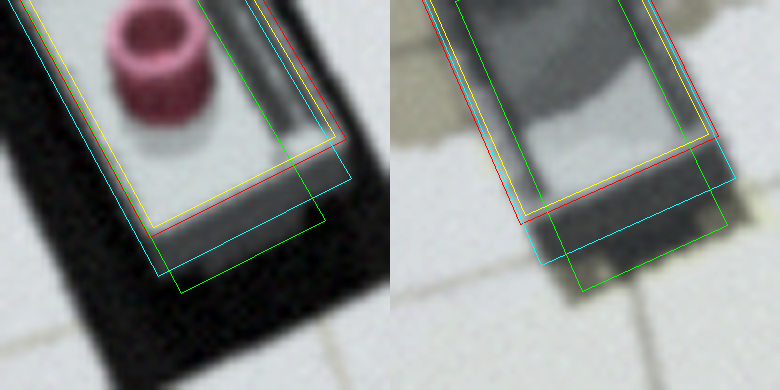

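Run:
```python
from h import *
p=pickle.load(open("pics/scene2.pkl","rb"))
tiles=[]
T=.150;y=-.2217
u,v=proj(p,np.array([.735,y,.185])).astype(int);r=15;S=390/(2*r);o=np.array([u-r,v-r])
for x in (None,.6640,.6682):
    im=cv2.resize(np.ascontiguousarray(p["img"][v-r:v+r,u-r:u+r,::-1]),(390,390),interpolation=cv2.INTER_CUBIC)
    im=cv2.convertScaleAbs(im,alpha=1.6)
    if x:
     for z,a,b,c in [(.195,.075,.032,(0,0,255)),(.171,.075,.032,(255,255,0))]:
        R=np.array([[np.cos(T),np.sin(T)],[-np.sin(T),np.cos(T)]])
        q=np.array([(-a,-b),(a,-b),(a,b),(-a,b)])@R+[x,y]
        cv2.polylines(im,[np.round((proj(p,np.c_[q,np.full(4,z)])+.5-o)*S).astype(np.int32)],True,c,1)
    tiles.append(im)
cv2.imwrite("pics/held3.png",cv2.resize(np.hstack(tiles),None,fx=.68,fy=.68))
```

```text
(no output)
```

View pics/held3.png

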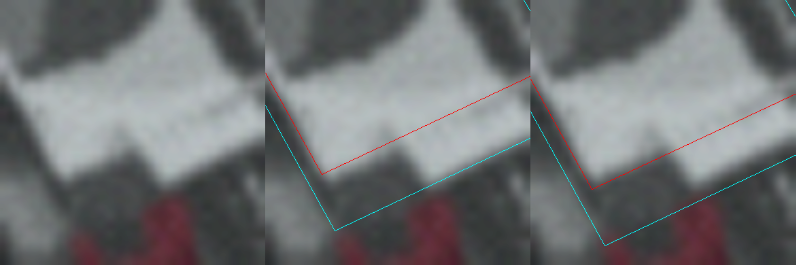

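{"method": "send_rows", "body": {
  "deltas": [
    [[0, 0, -1.5, 0, 0, 0], [0, 0, -3, 0, 0, 0], [0, 0, -4.5, 0, 0, 0], [0, 0, -6, 0, 0, 0], [0, 0, -6.8, 0, 0, 0], [0, 0, -6.8, 0, 0, 0], [0, 0, -6.8, 0, 0, 0]]
  ]
}}

```text
clock: 16.15
tcp_pos: [0.6637, -0.2221, 0.0908]
orientation: [0.0, -0.076, 0.997, -0.0]
wrist_force: [0.3, -0.2, -0.6]
finger_gap: 0.0635
```

Run:
```python
from h import *; import fit
p=read_camera("scene"); pickle.dump(p,open("pics/scene3.pkl","wb"))
s=get_state(); print(s["tcp_pos"],s["wrist_force"])
h=s["tcp_pos"][2]-.0192
r=fit.tray([cloud(p)],(.664,-.222,.15),h); print(h,r[0].round(4),r[1],r[2])
W=cloud(p).reshape(-1,3)
tiles=[]
T=.150;y=-.2217
u,v=proj(p,np.array([.735,y,h+.03])).astype(int);r=19;S=390/(2*r);o=np.array([u-r,v-r])
for x in (None,.6635,.667):
    im=cv2.resize(np.ascontiguousarray(p["img"][v-r:v+r,u-r:u+r,::-1]),(390,390),interpolation=cv2.INTER_CUBIC)
    im=cv2.convertScaleAbs(im,alpha=1.6)
    if x:
     for z,a,b,c,(X,Y,TT) in [(h+.056,.075,.032,(0,0,255),(x,y,T)),(h+.032,.075,.032,(255,255,0),(x,y,T)),(.059,.075,.032,(255,0,255),(.6638,-.2221,.152))]:
        R=np.array([[np.cos(TT),np.sin(TT)],[-np.sin(TT),np.cos(TT)]])
        q=np.array([(-a,-b),(a,-b),(a,b),(-a,b)])@R+[X,Y]
        cv2.polylines(im,[np.round((proj(p,np.c_[q,np.full(4,z)])+.5-o)*S).astype(np.int32)],True,c,1)
    tiles.append(im)
cv2.imwrite("pics/held4.png",cv2.resize(np.hstack(tiles),None,fx=.68,fy=.68))
```

```text
[ 0.66401646 -0.22225219  0.09132334] [-0.59178371  0.66686516 -0.96406746]
0.0721233446588408 [ 0.6684 -0.221   0.1522] 276 0.0019409971124647973
```

View pics/held4.png

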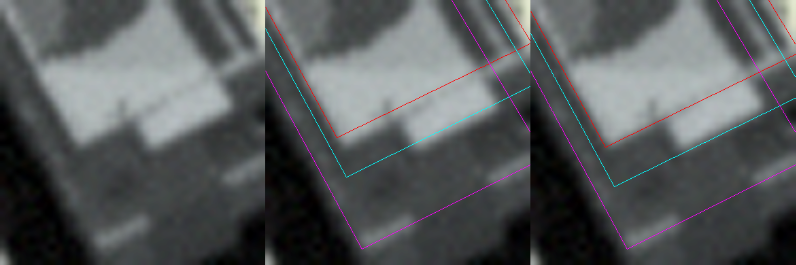

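{"method": "send_rows", "body": {
  "deltas": [
    [[-0.3, 0, 0, 0, 0, 0], [-0.3, 0, -0.4, 0, 0, 0], [-0.3, 0, -0.8, 0, 0, 0], [-0.3, 0, -1.2, 0, 0, 0], [-0.3, 0, -1.6, 0, 0, 0], [-0.3, 0, -2, 0, 0, 0], [-0.3, 0, -2.2, 0, 0, 0], [-0.3, 0, -2.2, 0, 0, 0], [-0.3, 0, -2.2, 0, 0, 0]]
  ]
}}

```text
clock: 17.1
tcp_pos: [0.6606, -0.222, 0.0684]
orientation: [0.0, -0.076, 0.997, 0.0]
wrist_force: [0.1, -0.2, -1.4]
finger_gap: 0.0637
```

{"method": "send_rows", "body": {
  "deltas": [
    [[0, 0, -0.1, 0, 0, 0], [0, 0, -0.2, 0, 0, 0], [0, 0, -0.25, 0, 0, 0], [0, 0, -0.25, 0, 0, 0], [0, 0, -0.25, 0, 0, 0]]
  ]
}}

```text
clock: 17.6
tcp_pos: [0.6606, -0.222, 0.0659]
orientation: [0.0, -0.076, 0.997, 0.0]
wrist_force: [-0.0, -0.2, -1.3]
finger_gap: 0.0637
```

{"method": "send_rows", "body": {
  "deltas": [
    [[0, 0, -0.1, 0, 0, 0], [0, 0, -0.15, 0, 0, 0], [0, 0, -0.15, 0, 0, 0], [0, 0, -0.15, 0, 0, 0]]
  ]
}}

```text
clock: 18.0
tcp_pos: [0.6606, -0.2221, 0.0659]
orientation: [0.0, -0.076, 0.997, -0.0]
wrist_force: [-2.8, 1.2, 6.3]
finger_gap: 0.0635
```

Contact came at the expected height, with the underside about 44 mm above tray_low's. Releasing.

{"method": "send_rows", "body": {
  "deltas": [
    [[0, 0, 0.1, 0, 0, 0], [0, 0, 0.1, 0, 0, 0], [0, 0, 0.1, 0, 0, 0], [0, 0, 0.1, 0, 0, 0], [0, 0, 0.1, 0, 0, 0], [0, 0, 0.1, 0, 0, 0], [0, 0, 0.1, 0, 0, 0]]
  ],
  "jaw": 1
}}

```text
clock: 18.7
tcp_pos: [0.6605, -0.222, 0.0653]
orientation: [-0.0, -0.076, 0.997, 0.0]
wrist_force: [-0.9, 0.1, -0.9]
finger_gap: 0.0855
```

{"method": "send_rows", "body": {
  "deltas": [
    [[0, 0, 1, 0, 0, 0], [0, 0, 3, 0, 0, 0], [0, 0, 6, 0, 0, 0], [0, 0, 9, 0, 0, 0], [0, 3, 11, 0, 0, 0], [-1.5, 6.5, 11, 0, 0, -7], [-3, 10, 11, 0, 0, -14], [-4, 13, 11, 0, 0, -21], [-5, 16, 11, 0, 0, -28], [-6, 18, 11, 0, 0, -35], [-7, 18.7, 11, 0, 0, -35], [-7, 18.7, 11, 0, 0, -35]]
  ]
}}

```text
clock: 19.9
tcp_pos: [0.5896, -0.0343, 0.1763]
orientation: [0.0, 0.226, 0.974, -0.0]
wrist_force: [0.1, -0.2, -0.3]
finger_gap: 0.0852
```

Run:
```python
from h import *; import fit
s=get_state(); print(s["tcp_pos"],s["orientation"],s["finger_gap"])
Q={n:read_camera(n) for n in("scene","top")}
for n in Q: pickle.dump(Q[n],open(f"pics/{n}4.pkl","wb"))
for k in (["top"],["scene"],["top","scene"]):
    r=fit.tray([cloud(Q[n]) for n in k],(.6635,-.222,.15),.047); print(k,r[0].round(4),r[1],r[2].round(4))
tiles=[]
for n in Q:
    p=Q[n];u,v=proj(p,np.array([.66,-.222,.06])).astype(int);r=38;S=390/(2*r);o=np.array([u-r,v-r])
    im=cv2.resize(np.ascontiguousarray(p["img"][v-r:v+r,u-r:u+r,::-1]),(390,390),interpolation=cv2.INTER_CUBIC)
    for z,c in [(.103,(0,0,255)),(.059,(255,0,255))]:
        T=.152;R=np.array([[np.cos(T),np.sin(T)],[-np.sin(T),np.cos(T)]])
        q=np.array([(-.075,-.032),(.075,-.032),(.075,.032),(-.075,.032)])@R+[.6638,-.2221]
        cv2.polylines(im,[np.round((proj(p,np.c_[q,np.full(4,z)])+.5-o)*S).astype(np.int32)],True,c,1)
    tiles.append(im)
cv2.imwrite("pics/stack.png",np.hstack(tiles))
```

```text
[ 0.58959883 -0.03428691  0.17631043] [ 1.40631434e-04  2.25530224e-01  9.74236160e-01 -5.84540348e-05] 0.08521309349649682
['top'] [ 0.6639 -0.2212  0.1541] 249 0.0013
['scene'] [ 0.6648 -0.2211  0.1537] 397 0.0013
['top', 'scene'] [ 0.6646 -0.2211  0.1538] 645 0.0013
```

View pics/stack.png

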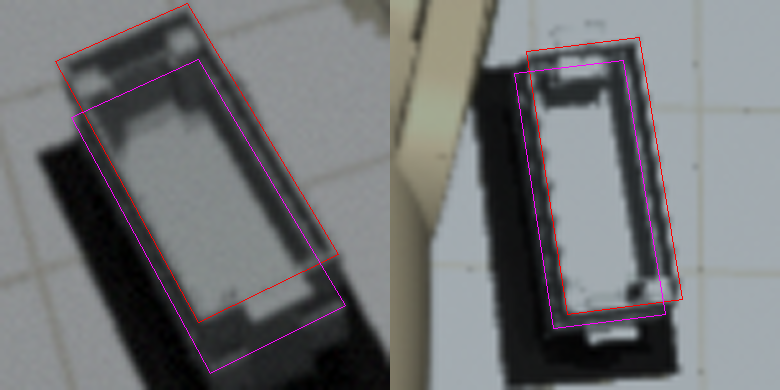

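The upper tray sits half-turned on the lower one. The rim fit at z=103 mm is within about 1.3 mm of tray_low's centre and 0.002 rad of its yaw. Next is the saddle.

{"method": "send_rows", "body": {
  "deltas": [
    [[0, 0, 0, 0, 0, 8], [0, 0, 0, 0, 0, 16], [0, -0.1, -2, 0, 0, 24], [0, -0.1, -4, 0, 0, 32], [0, -0.1, -6, 0, 0, 35.6], [0, -0.1, -8, 0, 0, 35.6], [0, -0.1, -10, 0, 0, 35.6], [0, -0.1, -12, 0, 0, 35.6], [0, -0.1, -12, 0, 0, 35.6], [0, -0.1, -12, 0, 0, 35.6]]
  ],
  "jaw": 0
}}

```text
clock: 21.0
tcp_pos: [0.5908, -0.0371, 0.0553]
orientation: [-0.0, -0.081, 0.997, 0.0]
wrist_force: [0.5, -0.2, -0.1]
finger_gap: 0.0428
```

Run:
```python
from h import *
s=get_state(); print(s["tcp_pos"],s["orientation"],s["finger_gap"],2*np.arctan2(s["orientation"][2],s["orientation"][1]))
t=[]
for n in("scene","top"):
    p=read_camera(n);u,v=proj(p,np.array([.588,-.03,.02])).astype(int);r=30
    t.append(cv2.resize(p["img"][v-r:v+r,u-r:u+r,::-1],(390,390),interpolation=cv2.INTER_CUBIC))
cv2.imwrite("pics/s1.png",np.hstack(t))
```

```text
[ 0.59077286 -0.03708535  0.05531176] [-3.49511053e-04 -8.05891693e-02  9.96747339e-01  7.98560963e-05] 0.042766087738862604 3.3029459796140856
```

View pics/s1.png

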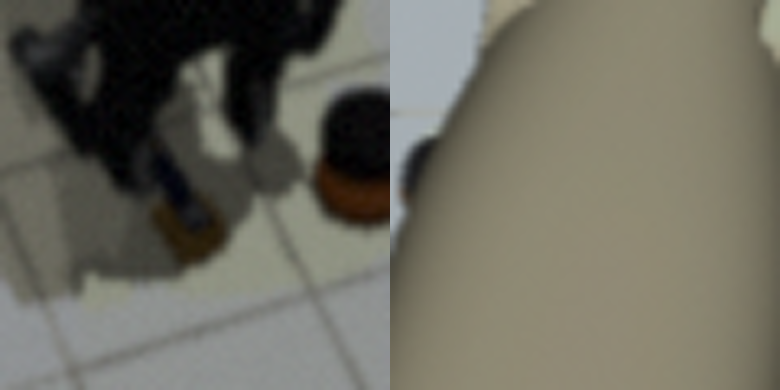

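The fingers straddle the saddle (scene crop px ~190,220) and clear the jar at the right.

{"method": "send_rows", "body": {
  "deltas": [
    [[-0.05, 0.18, -1, 0, 0, 0], [-0.05, 0.18, -2, 0, 0, 0], [-0.05, 0.18, -3, 0, 0, 0], [-0.05, 0.18, -4, 0, 0, 0], [-0.05, 0.18, -4.8, 0, 0, 0], [-0.05, 0.18, -5.1, 0, 0, 0], [-0.05, 0.18, -5.1, 0, 0, 0], [-0.05, 0.18, -5.1, 0, 0, 0]]
  ]
}}

```text
clock: 21.9
tcp_pos: [0.5903, -0.0343, 0.0046]
orientation: [0.0, -0.081, 0.997, -0.0]
wrist_force: [-0.2, -0.2, -0.5]
finger_gap: 0.0428
```

{"method": "send_rows", "body": {
  "deltas": [
    [[0, 0, 0, 0, 0, 0], [0, 0, 0, 0, 0, 0], [0, 0, 0, 0, 0, 0], [0, 0, 0, 0, 0, 0], [0, 0, 0, 0, 0, 0], [0, 0, 0, 0, 0, 0], [0, 0, 0, 0, 0, 0]]
  ],
  "jaw": -1,
  "force": 40
}}

```text
clock: 22.6
tcp_pos: [0.5907, -0.0343, 0.0051]
orientation: [0.001, -0.081, 0.997, -0.0]
wrist_force: [-0.1, -0.2, 5.2]
finger_gap: 0.0191
```

{"method": "send_rows", "body": {
  "deltas": [
    [[0, 0, 1, 0, 0, 0], [0, 0, 4, 0, 0, 0], [0, 0, 8, 0, 0, 0], [0, 2, 11, 0, 0, 0], [-0.5, 6, 11, 0, 0, 0], [-1, 10, 11, 0, 0, 0], [-1.5, 14, 11, 0, 0, 0], [-2, 18, 11, 0, 0, 0], [-2.3, 22, 11, 0, 0, 0], [-2.5, 26, 11, 0, 0, 0], [-2.5, 27.4, 11, 0, 0, 0], [-2.5, 27.4, 11, 0, 0, 0]]
  ]
}}

```text
clock: 23.8
tcp_pos: [0.5643, 0.2417, 0.1142]
orientation: [-0.0, -0.083, 0.997, 0.0]
wrist_force: [0.1, -0.7, -1.6]
finger_gap: 0.0191
```

{"method": "send_rows", "body": {
  "deltas": [
    [[0, 0, 0, 0, 0, 0], [0, 0, -2, 0, 0, 0], [0, 0, -4, 0, 0, 0], [0, 0, -5, 0, 0, 0], [0, 0, -5, 0, 0, 0], [0, 0, -5, 0, 0, 0]]
  ]
}}

```text
clock: 24.4
tcp_pos: [0.5654, 0.2389, 0.0648]
orientation: [0.0, -0.08, 0.997, -0.0]
wrist_force: [0.3, 0.5, -0.3]
finger_gap: 0.0189
```

Run:
```python
from h import *
s=get_state(); print(s["tcp_pos"],s["finger_gap"])
t=[]
for n in("scene","top"):
    p=read_camera(n);u,v=proj(p,np.array([.57,.24,.03])).astype(int);r=45
    t.append(cv2.resize(p["img"][v-r:v+r,u-r:u+r,::-1],(390,390),interpolation=cv2.INTER_CUBIC))
cv2.imwrite("pics/s2.png",np.hstack(t))
```

```text
[0.56540386 0.23891517 0.06482554] 0.018923038265510346
```

View pics/s2.png

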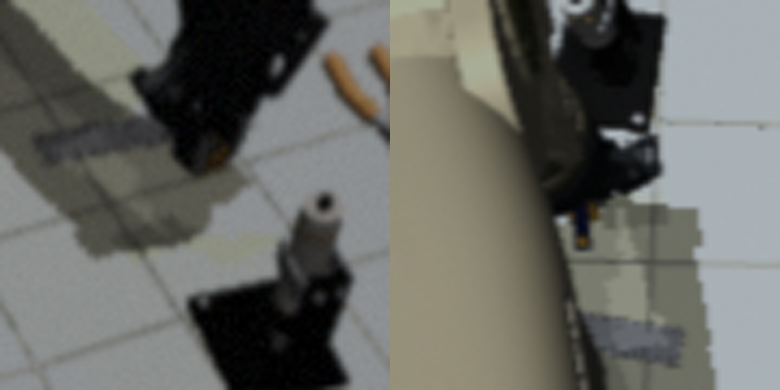

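The saddle hangs level in the jaws, with brass at scene crop px (215,155). It is between the rule and the stand. Setting it down.

{"method": "send_rows", "body": {
  "deltas": [
    [[0, 0, -1.5, 0, 0, 0], [0, 0, -3, 0, 0, 0], [0, 0, -4.2, 0, 0, 0], [0, 0, -5.2, 0, 0, 0], [0, 0, -5.7, 0, 0, 0], [0, 0, -5.95, 0, 0, 0], [0, 0, -5.95, 0, 0, 0], [0, 0, -5.95, 0, 0, 0], [0, 0, -5.95, 0, 0, 0]]
  ]
}}

```text
clock: 25.4
tcp_pos: [0.5654, 0.2399, 0.0053]
orientation: [0.0, -0.081, 0.997, 0.0]
wrist_force: [0.4, -0.0, -0.6]
finger_gap: 0.0193
```

{"method": "send_rows", "body": {
  "deltas": [
    [[0, 0, 0, 0, 0, 0], [0, 0, 0, 0, 0, 0], [0, 0, 0, 0, 0, 0], [0, 0, 0, 0, 0, 0], [0, 0, 0, 0, 0, 0], [0, 0, 0, 0, 0, 0]]
  ],
  "jaw": 0
}}

```text
clock: 26.0
tcp_pos: [0.565, 0.2398, 0.0049]
orientation: [-0.0, -0.081, 0.997, 0.0]
wrist_force: [-0.1, 0.1, 0.2]
finger_gap: 0.0429
```

{"method": "send_rows", "body": {
  "deltas": [
    [[0, 0, 1, 0, 0, 0], [0, 0, 3, 0, 0, 0], [0, 0, 6, 0, 0, 0], [0, 0, 10, 0, 0, 0], [0, 0, 14, 0, 0, 0], [0, 0, 17, 0, 0, 0], [0, 0, 17, 0, 0, 0]]
  ]
}}

```text
clock: 26.7
tcp_pos: [0.568, 0.2406, 0.1814]
orientation: [0.005, -0.081, 0.997, 0.001]
wrist_force: [0.6, -0.8, 0.2]
finger_gap: 0.0428
```

{"method": "send_rows", "body": {
  "deltas": [
    [[-0.3, 3, 0, 0, 0, -4], [-0.6, 6, 0, 0, 0, -8], [-0.9, 9, 0, 0, 0, -12], [-1.1, 12, 0, 0, 0, -16], [-1.2, 15, 0, 0, 0, -17.4], [-1.2, 16.6, -3, 0, 0, -17.4], [-1.2, 16.6, -6, 0, 0, -17.4], [-1.2, 16.6, -9, 0, 0, -17.4], [-1.2, 16.6, -11.5, 0, 0, -17.4], [-1.2, 16.6, -11.5, 0, 0, -17.4], [-1.2, 16.6, -11.5, 0, 0, -17.4]]
  ]
}}

```text
clock: 27.8
tcp_pos: [0.5525, 0.4054, 0.0596]
orientation: [-0.001, 0.071, 0.997, -0.0]
wrist_force: [0.4, 0.0, 0.7]
finger_gap: 0.0429
```

Run:
```python
from h import *
s=get_state(); print(s["tcp_pos"],s["finger_gap"],2*np.arctan2(s["orientation"][2],s["orientation"][1]))
t=[]
for n,c in(("scene",[.555,.41,.03]),("top",[.555,.36,.03])):
    p=read_camera(n);u,v=proj(p,np.array(c)).astype(int);r=45
    t.append(cv2.resize(p["img"][v-r:v+r,u-r:u+r,::-1],(390,390),interpolation=cv2.INTER_CUBIC))
    W=cloud(p).reshape(-1,3); m=(np.hypot(W[:,0]-.566,W[:,1]-.24)<.05)&(W[:,2]>.008)&(W[:,2]<.035)
    print(n,m.sum(),cv2.minAreaRect((W[m][:,:2]*1000).astype(np.float32)) if m.sum()>5 else 0)
cv2.imwrite("pics/p1.png",np.hstack(t))
```

```text
[0.55252309 0.40544402 0.05963499] 0.042880128082740325 2.999901677445248
scene 106 ((552.1054077148438, 240.16929626464844), (51.87214279174805, 23.452390670776367), 2.449885368347168)
top 93 ((549.9679565429688, 237.59706115722656), (50.95054244995117, 19.959753036499023), 9.546728134155273)
```

View pics/p1.png

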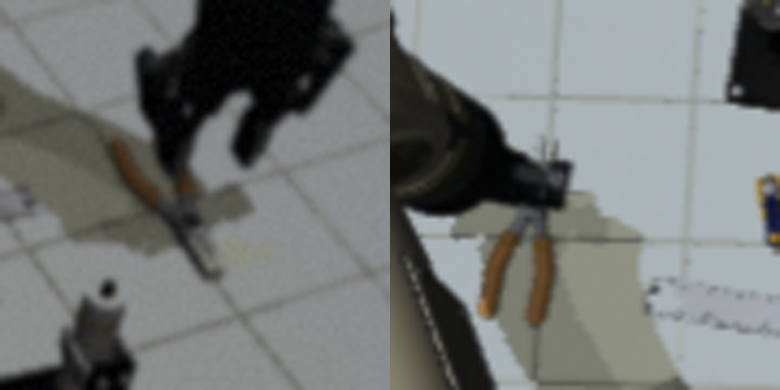

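The saddle stands at about (0.562, 0.240). The fingers are on either side of the pliers' joint (scene crop px ~190,210).

{"method": "send_rows", "body": {
  "deltas": [
    [[0.25, 0.1, -1, 0, 0, 0], [0.25, 0.1, -2, 0, 0, 0], [0.25, 0.1, -3, 0, 0, 0], [0.25, 0.1, -4, 0, 0, 0], [0.25, 0.1, -5, 0, 0, 0], [0.25, 0.1, -5.5, 0, 0, 0], [0.25, 0.1, -5.5, 0, 0, 0], [0.25, 0.1, -5.5, 0, 0, 0]]
  ]
}}

```text
clock: 28.7
tcp_pos: [0.5556, 0.4068, 0.0049]
orientation: [-0.0, 0.071, 0.997, 0.0]
wrist_force: [0.4, 0.6, 0.1]
finger_gap: 0.0428
```

{"method": "send_rows", "body": {
  "deltas": [
    [[0, 0, 0, 0, 0, 0], [0, 0, 0, 0, 0, 0], [0, 0, 0, 0, 0, 0], [0, 0, 0, 0, 0, 0], [0, 0, 0, 0, 0, 0], [0, 0, 0, 0, 0, 0], [0, 0, 0, 0, 0, 0]]
  ],
  "jaw": -1,
  "force": 50
}}

```text
clock: 29.4
tcp_pos: [0.5561, 0.4071, 0.0058]
orientation: [0.001, 0.071, 0.997, 0.0]
wrist_force: [-0.8, -0.7, 5.3]
finger_gap: 0.0166
```

{"method": "send_rows", "body": {
  "deltas": [
    [[0, 0, 0.5, 0, 0, 0], [0, 0, 1.5, 0, 0, 0], [0, 0, 3, 0, 0, 0], [0, 0, 5, 0, 0, 0], [0, 0, 7, 0, 0, 0], [0, 0, 8, 0, 0, 0], [0, 0, 8, 0, 0, 0], [0, 0, 8, 0, 0, 0]]
  ]
}}

```text
clock: 30.2
tcp_pos: [0.5555, 0.4067, 0.0848]
orientation: [0.0, 0.071, 0.997, 0.0]
wrist_force: [0.7, -0.2, -1.2]
finger_gap: 0.0164
```

Run:
```python
from h import *
s=get_state(); print(s["tcp_pos"],s["finger_gap"],s["wrist_force"])
t=[]
for n,c in(("scene",[.555,.41,.05]),("top",[.555,.36,.03])):
    p=read_camera(n);u,v=proj(p,np.array(c)).astype(int);r=45
    t.append(cv2.resize(p["img"][v-r:v+r,u-r:u+r,::-1],(390,390),interpolation=cv2.INTER_CUBIC))
cv2.imwrite("pics/p2.png",np.hstack(t))
```

```text
[0.55545923 0.40671533 0.08482082] 0.016375434503532137 [ 0.65683243 -0.23447278 -1.16555546]
```

View pics/p2.png

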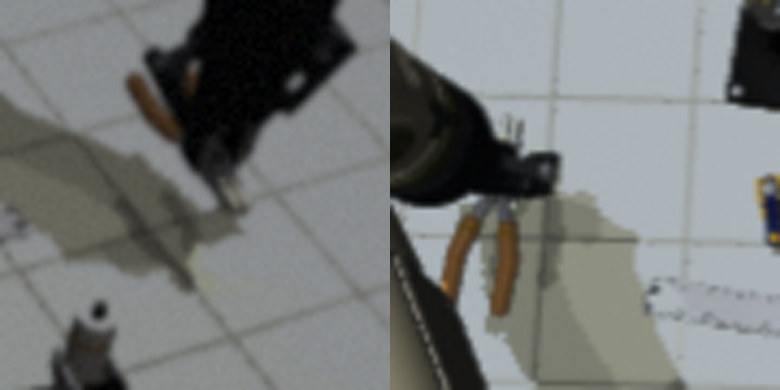

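The pliers are held level at the joint. Carrying them over with a quarter turn.

{"method": "send_rows", "body": {
  "deltas": [
    [[-1.2, -1.1, 0, 0, 0, 7.5], [-2.3, -2.2, 0, 0, 0, 15], [-3.5, -3.2, 0, 0, 0, 22.5], [-4.6, -4.3, 0, 0, 0, 30], [-5.8, -5.4, 0, 0, 0, 37.5], [-6.9, -6.5, 0, 0, 0, 45], [-8, -7.5, 0, 0, 0, 52.5], [-9.2, -8.6, 0, 0, 0, 60], [-10.4, -9.7, 0, 0, 0, 67.5], [-11.5, -10.8, 0, 0, 0, 75], [-12.7, -11.9, 0, 0, 0, 82.5], [-13.8, -12.9, 0, 0, 0, 90.5]]
  ]
}}

```text
clock: 31.5
tcp_pos: [0.4161, 0.2769, 0.0839]
orientation: [-0.001, -0.661, 0.751, 0.0]
wrist_force: [-0.1, -0.7, -0.3]
finger_gap: 0.0165
```

{"method": "send_rows", "body": {
  "deltas": [
    [[0, 0, 0, 0, 0, 0], [0, 0, -1, 0, 0, 0], [0, 0, -2.5, 0, 0, 0], [0, 0, -4, 0, 0, 0], [0, 0, -4.5, 0, 0, 0], [0, 0, -4.5, 0, 0, 0], [0, 0, -4.5, 0, 0, 0]]
  ]
}}

```text
clock: 32.2
tcp_pos: [0.4179, 0.2781, 0.0399]
orientation: [0.0, -0.658, 0.753, 0.0]
wrist_force: [-0.2, -0.5, -0.7]
finger_gap: 0.0159
```

Run:
```python
from h import *
s=get_state(); print(s["tcp_pos"],s["finger_gap"],2*np.arctan2(s["orientation"][2],s["orientation"][1]))
t=[]
for n,c in(("scene",[.45,.26,.05]),("top",[.45,.26,.03])):
    p=read_camera(n);u,v=proj(p,np.array(c)).astype(int);r=45
    t.append(cv2.resize(p["img"][v-r:v+r,u-r:u+r,::-1],(390,390),interpolation=cv2.INTER_CUBIC))
cv2.imwrite("pics/p3.png",np.hstack(t))
```

```text
[0.41794875 0.278064   0.03989892] 0.01589736261676244 4.578737172324553
```

View pics/p3.png

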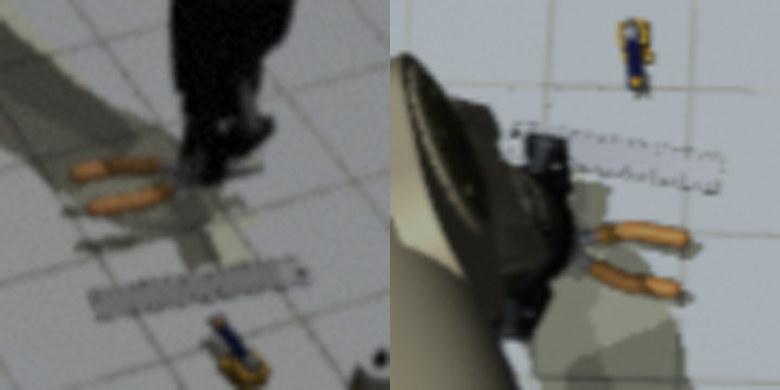

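The pliers are parallel to the rule on its robot side, level and about 3.5 cm up. Lowering and releasing.

{"method": "send_rows", "body": {
  "deltas": [
    [[0, 0, -1, 0, 0, 0], [0, 0, -2, 0, 0, 0], [0, 0, -2.8, 0, 0, 0], [0, 0, -3.3, 0, 0, 0], [0, 0, -3.45, 0, 0, 0], [0, 0, -3.45, 0, 0, 0], [0, 0, -3.45, 0, 0, 0], [0, 0, -3.45, 0, 0, 0]]
  ]
}}

```text
clock: 33.1
tcp_pos: [0.4168, 0.2774, 0.0057]
orientation: [-0.001, -0.659, 0.752, 0.0]
wrist_force: [-3.0, -1.8, 7.8]
finger_gap: 0.0165
```

{"method": "send_rows", "body": {
  "deltas": [
    [[0, 0, 0, 0, 0, 0], [0, 0, 0, 0, 0, 0], [0, 0, 0, 0, 0, 0], [0, 0, 0, 0, 0, 0], [0, 0, 0, 0, 0, 0]]
  ],
  "jaw": -0.2
}}

```text
clock: 33.6
tcp_pos: [0.4175, 0.2778, 0.0053]
orientation: [-0.0, -0.659, 0.753, 0.0]
wrist_force: [-0.2, 0.6, -0.1]
finger_gap: 0.0342
```

{"method": "send_rows", "body": {
  "deltas": [
    [[0, 0, 1, 0, 0, 0], [0, 0, 3, 0, 0, 0], [0, 0, 6, 0, 0, 0], [0, 0, 10, 0, 0, 0], [0, 0, 14, 0, 0, 0], [0, -4, 18, 0, 0, 0], [0, -8, 20, 0, 0, 0], [0, -12, 20, 0, 0, 0], [0, -16, 20, 0, 0, 0], [0, -20, 20, 0, 0, 0], [0, -24, 20, 0, 0, 0], [0, -28, 20, 0, 0, 0]]
  ]
}}

```text
clock: 34.8
tcp_pos: [0.4172, -0.0037, 0.2064]
orientation: [0.0, -0.659, 0.752, -0.001]
wrist_force: [1.7, -0.1, -0.0]
finger_gap: 0.0343
```

{"method": "send_rows", "body": {
  "deltas": [
    [[0, -4, 0, 0, 0, 0], [0, -8, 0, 0, 0, 0], [0, -12, 0, 0, 0, 0], [0, -16, 0, 0, 0, 0], [0, -20, 0, 0, 0, 0], [0, -24, 0, 0, 0, 0], [0, -24, 0, 0, 0, 0], [0, -24, 0, 0, 0, 0]]
  ]
}}

```text
clock: 35.6
tcp_pos: [0.4172, -0.2428, 0.2057]
orientation: [0.0, -0.658, 0.753, 0.0]
wrist_force: [-0.2, 1.0, 0.4]
finger_gap: 0.0342
```

Run:
```python
from h import *; import fit
s=get_state(); print(s["clock"],s["tcp_pos"],s["finger_gap"])
Q={n:read_camera(n) for n in("scene","top")}
for n in Q: cv2.imwrite(f"pics/{n}9.png",cv2.resize(Q[n]["img"][110:300,130:490,::-1],None,fx=2.1,fy=2.1,interpolation=cv2.INTER_CUBIC))
print(fit.tray([cloud(Q[n]) for n in Q],(.6635,-.222,.15),.047)[0].round(4))
for n in Q:
    p=Q[n];W=cloud(p);Wf=W.reshape(-1,3)
    mr=lambda m:[np.round(a,1) for a in cv2.minAreaRect((Wf[m][:,:2]*1000).astype(np.float32))] if m.sum()>5 else 0
    print(n,"saddle",mr((np.hypot(Wf[:,0]-.556,Wf[:,1]-.24)<.045)&(Wf[:,2]>.01)&(Wf[:,2]<.035)))
    for t in("pliers","rule","cup","jar","saddle","stand"):
        for d in silhouettes(p,t)[:1]:
            X=W[d["mask"]&(p["z_map"]>0)]; print(n,t,round(float(d["conf"]),2),X.mean(0).round(4),X[:,2].max().round(3),[np.round(a,1) for a in cv2.minAreaRect((X[:,:2]*1000).astype(np.float32))])
```

```text
35.6 [ 0.41715347 -0.24282726  0.20572723] 0.034221733491217786
[ 0.6646 -0.2211  0.1545]
scene saddle [array([551.9, 235.8]), array([54.3, 22.3]), np.float64(15.8)]
scene pliers 0.7 [0.4159 0.2515 0.0092] 0.018 [array([405.9, 255.1]), array([ 58.5, 125.3]), np.float64(3.3)]
scene rule 0.83 [0.4828 0.2494 0.0019] 0.01 [array([482.1, 251.4]), array([147.9,  35.9]), np.float64(79.0)]
scene cup 0.52 [0.4621 0.0398 0.0195] 0.038 [array([467. ,  38.8]), array([46.6, 50.2]), np.float64(70.0)]
scene jar 0.82 [0.5991 0.0374 0.0335] 0.05 [array([578.3,  48.6]), array([38.4, 78.9]), np.float64(60.0)]
scene stand 0.89 [0.6842 0.2285 0.0514] 0.152 [array([653.6, 246.4]), array([ 91.9, 140. ]), np.float64(59.4)]
top saddle [array([550.6, 237.6]), array([49.3, 19. ]), np.float64(8.1)]
top pliers 0.65 [0.4134 0.247  0.0104] 0.019 [array([414.1, 255.1]), array([124.7,  47.4]), np.float64(83.4)]
top rule 0.97 [0.482  0.2514 0.0013] 0.01 [array([482.3, 251.9]), array([149.2,  29.7]), np.float64(80.0)]
top cup 0.74 [0.4686 0.0372 0.0129] 0.041 [array([467.6,  37.3]), array([50. , 46.8]), np.float64(1.5)]
top jar 0.54 [0.5915 0.0389 0.0386] 0.052 [array([597.7,  39.9]), array([47.6, 39.5]), np.float64(1.5)]
top saddle 0.47 [0.5532 0.2367 0.018 ] 0.033 [array([551.6, 238. ]), array([19.5, 43.6]), np.float64(89.3)]
top stand 0.84 [0.6669 0.2336 0.0384] 0.154 [array([666.8, 237.5]), array([73.3, 84.4]), np.float64(84.4)]
```

View pics/top9.png

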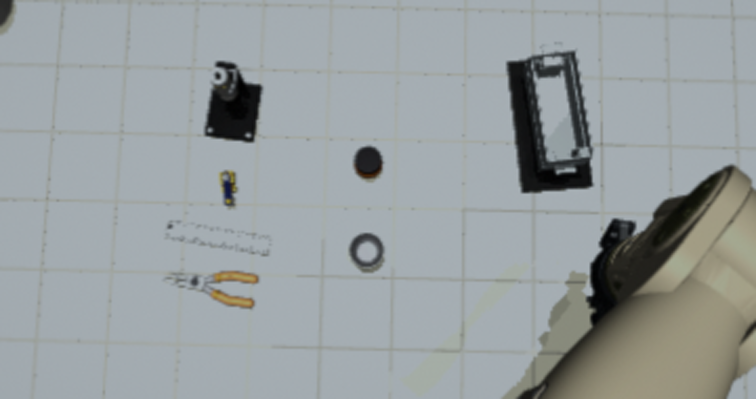

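View pics/scene9.png

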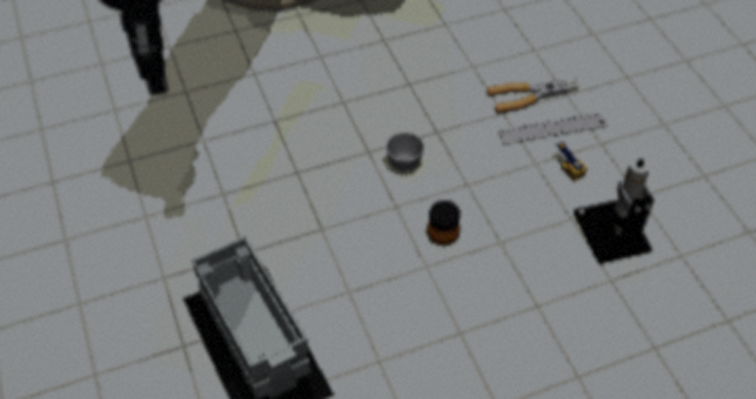

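Everything is in place: the trays are stacked, the saddle stands between rule and stand (top px ~228,187), and the pliers lie parallel below the rule. Handing in.

```bash
python3 -c "
from workcell import *
print(hand_in())"
```

```text
the job is handed in; nothing more can be done
None
```

The job is done and handed in, at about 36 s of the 122 s allowed. `hand_in` gives no verdict, so these are my own last measurements, with the gripper clear of everything.

| Item | Last check | Allowed |
|---|---|---|
| Cover | stood upright near the middle of the mat tray before stacking; hidden by the upper tray since | inside the tray |
| Upper tray | lip opposed, about 1.3 mm off the lower tray's centre, yaw difference 0.003 rad | 8 mm, 0.09 rad |
| Upper tray height | underside about 44 mm above the lower tray's, from the height where it made contact | 41–47 mm |
| Saddle | upright, about 81 mm from the rule and 104 mm from the stand centre | 107 mm, 120 mm |
| Pliers | flat, about 68 mm from the rule's centre line, about 5 mm off centre along it | 40–100 mm, 30 mm |
| Pliers angle | 0.03 rad off parallel in the clear top view | 0.22 rad |
| Rule, cup, jar, stand | no displacement visible; the rule fitted within 1 mm of its start | rule 15 mm, cup and jar 25 mm |

**Checks that disagreed:**
- **Tray stacking:** while I held the upper tray over the stack, the camera put it 3–4 mm further out than the arm's reading. I moved it back 3 mm before lowering, and it seated cleanly.
- **Single-view outlines:** the scene camera's outlines of the saddle, pliers, jar and stand were distorted by noise and skewed by several degrees. I relied on the top view for those.

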